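# Screw the slip spout into its coupling and aim it at the mould

## Task

Take the barbed elbow spout from the wooden stand, set it in the mouth of the clamped brass coupling with its pins down the two slots, and screw it clockwise until the gasket resists and the spout points straight at the middle of the round plaster mould; then let go. Work gently: do not force the fitting, and leave the mould and everything else where it stands.

Things in the scene. Friction and masses are not known exactly. Their poses are not given: they have to be found in the camera images.
- elbow_block (a point): Centre of the square grip block (30 x 30 mm, 40 mm tall) of the loose brass elbow spout, 58 mm above its foot; grip across its two y faces, 30 mm apart. Axes are the elbow's own, z up. A round flange 46 mm across and 4 mm thick has its underside 24 mm below this point. It starts upright in either hole of the stand, resting on that flange.
- spout_end (a point): Open end of the elbow's barbed spout (18 mm thick), which leaves the grip block level along the elbow's +x and ends 62 mm from the elbow's axis, 4 mm higher than the block's centre.
- elbow_pin (a point): Middle of the steel cross pin through the elbow's stem, on its axis, 23 mm above the foot. The pin is 5 mm thick and sticks out of the 22 mm stem along the elbow's +x and -x, 30 mm tip to tip. The stem, 34 mm long below the flange, has a tapered nose.
- elbow: The elbow spout (about 150 g); origin at the foot of its stem, z up along the stem, x along the spout.
- mouth (a point): Point on the clamped coupling's axis 79 mm above the table: the nominal height of the top of the black gasket round its mouth. The true height is not measured: each time the coupling is clamped up to 10 mm higher or lower, with gasket, slots and ledges. The bore is 33 mm wide, 42 mm deep from the gasket's top; two ledges leave 24.4 mm for the stem, with two slots between.
- slot (a point): Top of one slot (nominal height), 14 mm from the axis on the coupling's +y side; the other is opposite; 9 mm wide, ribs outside mark them. Start with the spout over this slot (within 8 degrees), flange on the gasket, a spring of 7 N per mm with 4 mm travel. Just resting, the pin is 0.5 mm too high to pass under the ledges: press 1 to 1.5 mm into the gasket, then turn.
- coupling: Brass female fitting, 54 mm across, axis vertical, in a fixed steel clamp (base 130 x 100 x 12 mm); origin on the table, on the axis. The elbow turns clockwise seen from above, from +y towards +x. The ledges over the pin are level to 32 degrees of turn, then draw it down 0.6 mm every 10 degrees, so load and torque rise; hard stop at 114 degrees. Friction holds it where left.
- mould_mid (a point): Middle, half-way up, of the round plaster mould: a loose open bowl, 84 mm across, 50 mm tall, standing on the table. It is 100 to 150 mm from the coupling's axis, 53 to 77 degrees clockwise of the coupling's +y.
- mould: The plaster mould (600 g); origin at the centre of its underside.
- stand: Fixed wooden block 200 (x) x 90 (y) x 46 mm, origin at the centre of its underside, with two holes 35 mm in diameter at x = -55 and +55 mm. One holds the elbow, the other a straight barbed fitting to be left alone.
- straight: Straight brass barbed fitting standing in the other hole of the stand, 92 mm tall, origin at its foot; a bystander.
- clay_puck: Terracotta disc 64 mm across, 30 mm tall; a bystander.
- spatula: Spatula lying on the table; a bystander.
- slip_cup: White plastic cup 76 mm across, 90 mm tall; a bystander.
There are look-alikes about, which are no part of the job. There is more than one size of the mould; the job needs the smallest.

How it is judged (in metres and radians):
On the way:
1. the elbow stands in the mouth of the coupling, flange down on the gasket, spout still along the slots (z of elbow_block in the frame of mouth below 0.0346 m and horizontal distance between elbow_block and mouth below 0.004 m and angle between the x axis of elbow_block and the y axis of mouth, either way round below 0.35 rad), for 0.05 s.
At the end, for the whole second after the job is handed in: The elbow is screwed into the coupling, upright (within 4 degrees) and within 4 mm of its axis, drawn down so that it is held under load between thread and gasket (contact forces on it over 8 N in all); the spout's line passes within 14 mm of the mould's middle (about 6 degrees); it is at rest (z of elbow_block in the frame of mouth below 0.0346 m and contact force between elbow and coupling above 8 N and horizontal distance between elbow_block and mouth below 0.004 m and angle between elbow_block's own z axis and vertical below 0.07 rad and y of mould_mid in the frame of elbow_block between -0.014 and 0.014 m and x of mould_mid in the frame of elbow_block above 0.05 m and linear speed of elbow below 0.01 m/s); the robot touches nothing.
It fails at once if the fitting is forced: contact forces between elbow and coupling add up to more than 40 N (contact force between elbow and coupling above 40 N).
It fails at once if the mould is pushed more than 10 mm (distance of mould from where it was at the start of the episode above 0.01 m).
It fails at once if the straight fitting or another bystander is moved more than 20 mm (distance of any of straight, clay_puck, spatula, slip_cup from where it was at the start of the episode above 0.02 m).
It also fails if it takes over 72 s, if anything falls off the work surface, if the arm or the gripper's body presses on something with over 40 N, if the wrist force passes 120 N, or if a joint passes its speed limit or range.

## Robot

A 7-joint arm with a two-finger parallel gripper is mounted at the origin on the work surface. World frame = base frame: x ahead of the robot, y to its left, z up, the work surface at z = 0. Lengths are in mm, angles in degrees, forces in N, time in s.
With the tool pointing down it reaches from about 425 to 1025 mm from the base axis. Payload 9.4 kg.
Tool frame: the origin (TCP) lies between the finger pads; the fingertips stand 22 mm ahead of it and the grasp point (between the pads) lies 3 mm ahead of it; z points along the fingers, y is the direction in which the jaws open and shut (so a half turn about z gives the same grasp; the last joint's range is limited). The gripper opens to 85 mm and grips with 20 to 120 N. Pads are 22 mm wide; open, the fingers measure 114 mm over their backs; the gripper's body (76 mm by 85 mm) begins 54 mm behind the grasp point. The pads swing forward as they close: fully open they stand 13 mm farther back than shut.
Start: joints at [68.543, 34.337, -0.143, 91.639, 0.103, 54.024, -4.572], TCP at [212.719, -693.091, 253.275] pointing down, gripper open.
Joint ranges: [-147.43, 147.43], [-19.82, 112.94], [-74.19, 73.91], [6.32, 146.72], [-59.91, 239.91], [6.04, 106.73], [-150.56, 150.56]. Speed limits (degrees/s): [127.2, 127.2, 172.46, 172.46, 180, 180, 180].

## Interface

Orientations are given as [roll, pitch, yaw] about the fixed x, y, z axes, in that order (R = Rz(yaw) Ry(pitch) Rx(roll)).
In Python, from cell import get_obs, get_image, get_calibration, hand_in, find_in, mark_of gives the robot as it stands.
- The arm moves only by the shell command python3 -m handwheel 'ROWS'. ROWS is a JSON object of lists of equal length, an entry for each row: "rotation": the turn, a rotation vector about the world's x, y, z each as a share of 0.5 rad, from -1 to 1, a list of three; "xyz": the shift along the world's x, y, z each as a share of 1 m, from -1 to 1, a list of three; "hand": the opening, from 0 (shut) to 1 (fully open). In form: {"rotation": [[ax, ay, az], ...], "xyz": [[x, y, z], ...], "hand": [hand, ...]}. A call has 1 to 20 rows; each row shifts and turns the pose as measured when the row begins; what a row does not reach is not made up. A row lasts 1/12 s, in which the tool goes at most 41.7 mm and 7.16 degrees, less where a joint would pass 70% of its speed; a pose out of reach is approached as far as the arm can. A call with a number of a shift or a turn outside -1 to 1 is refused whole. A call with a gripper value outside its range is refused whole. The fingers move at their own pace and stop on an object; the grip force is fixed at half the most. Time passes only in rows, so rows that do not move let the fingers close. It gives the time, the measured TCP pose, the force and the opening at its end, in the units of the state.
- get_obs(): the state, without advancing time (a new reading comes with each control period).
- get_image(name): name is "side" or "top" or "wrist"; returns (picture, depth): 384x512x3 uint8, red, green, blue; 384x512 float32, mm along the optical axis (not along the pixel's ray), 0 where there is no reading.
- get_calibration(name): a dict with "vertical_fov" (degrees; the focal length in pixels is half the picture's height over the tangent of half this angle, whatever the lens; pixels are square), "cx", "cy" (the principal point, pixels), "T" (4x4, takes a point from camera to world coordinates). Camera axes: x right, y up, looking along -z (the intrinsics and any distortion apply to the point x, -y, -z); pixel columns grow to the right and rows downward; lengths in mm; the calibration is good to about 2 mm. The wrist camera is an equidistant fisheye: a pixel r from the principal point sees the ray r / f radians off the axis. A picture is of the moment at which its call begins: read the wrist's pose just before it. get_calibration takes no time and is no camera call; for the wrist camera it gives the pose at the moment of the call.
- hand_in(): hands the job in, once; it reports no verdict.
Trained networks look in the newest picture that a camera, given by its name, has taken for a name from the list of things; names that differ only in an ending like _2 or _b are one class to them, and where a whole thing is asked for, a point or a joint stands for the part that bears it (a point fixed in the world has none). Each returns a list of dicts, best first, with "confidence" (0 to 1); they miss things now and then, are a little off and sometimes report something else, mostly with a low value. They report only what shows in the picture. A call takes as long as a camera call. They do not tell look-alikes from the thing itself.
- find_in(camera, label): "position" ([x, y, z] in mm, in world coordinates, good to about 4 mm: the middle of the surface that is visible of it).
- mark_of(camera, label): "position" ([x, y, z] in mm, in world coordinates, good to about 4 mm: a listed point, or the origin of a listed thing).
The state is a dict: "time": time; "joints": joint angles; "dq": joint speeds; "joint_torque": joint torques, N m; "ee_pos": TCP position; "tcp_rot": TCP orientation; "contact_force": force on the tool from outside, world axes, zero at the start; "wrist_torque": the same for the moment, N m; "finger_gap": finger opening in mm.
Only numpy, scipy, OpenCV 4.12 (cv2) and the standard library are available. Lean on these libraries where they do the work, as an engineer would, in place of code of your own. Each camera call takes 0.05 s, during which the arm holds its last target. There are 200 camera calls.

## Working session

There is one attempt and no reset: what is moved stays moved. The work goes in short steps, Python scripts to look and compute and a shell command to move; the robot and the scene stay as the last step left them, time stands still between calls to the robot, and variables do not carry over. Pictures are saved under pics/ and viewed, about 8 in all and at most 12, crops included, and the job is handed in when it is done.

```bash
mkdir -p pics; ls
python3 - <<'E'
from cell import *
import cv2, numpy as np
o=get_obs(); print(o)
ims=[]
for c in ("side","top"):
    p,d=get_image(c); cv2.imwrite(f"pics/{c}0.png",cv2.resize(p[:,:,::-1],(800,600),interpolation=cv2.INTER_CUBIC)); np.savez(f"{c}0.npz",p=p,d=d)
    k=get_calibration(c); print(c,k)
    for l in ("elbow_block","spout_end","mouth","slot","mould_mid","mould","stand","straight","elbow","coupling"):
        print(c,l,[(np.round(r["position"]).tolist(),round(r["confidence"],2)) for r in mark_of(c,l)[:4]])
E
```

```text
pics
{'time': 0.0, 'joints': array([68.54379212, 34.38532858, -0.1450047 , 91.68127783,  0.10333963,
       54.02296691, -4.57040412]), 'dq': array([ 0.03226607,  0.03320675, -0.1209489 ,  0.01587455, -0.09722093,
        0.08706595,  0.02020797]), 'joint_torque': array([ 6.16129146e-04, -7.76443362e+01,  1.56474397e+00, -2.58000469e+01,
        1.23102515e-02,  8.89554794e-03, -7.79276803e-06]), 'ee_pos': array([ 212.56567622, -692.68105765,  252.40470773]), 'tcp_rot': array([-1.79910970e+02,  8.76293369e-03,  1.70663142e+01]), 'contact_force': array([-0.24371747, -0.65811633,  0.16348901]), 'wrist_torque': array([0.0137086 , 0.00186318, 0.0285343 ]), 'finger_gap': 85.29368114973462}
side {'vertical_fov': 45.10041640151043, 'cx': 251.108731534884, 'cy': 191.06833087385473, 'T': array([[-9.99618810e-01, -1.46159850e-03, -2.75698756e-02,
         4.73011789e+02],
       [-1.97648231e-02, -6.59344973e-01,  7.51580707e-01,
         8.65940698e+02],
       [-1.92765681e-02,  7.51839125e-01,  6.59064749e-01,
         8.15066765e+02],
       [ 0.00000000e+00,  0.00000000e+00,  0.00000000e+
[... 1140 characters left out ...]
00]])}
top elbow_block [([527.0, 237.0, 68.0], 0.7)]
top spout_end [([481.0, 275.0, 78.0], 0.5)]
top mouth [([548.0, -146.0, 80.0], 0.8)]
top slot [([544.0, -133.0, 74.0], 0.74), ([546.0, -150.0, 3.0], 0.56)]
top mould_mid [([439.0, -15.0, 35.0], 0.95), ([664.0, -113.0, 28.0], 0.87), ([640.0, 29.0, 36.0], 0.6), ([527.0, 239.0, 70.0], 0.18)]
top mould [([640.0, 35.0, -0.0], 0.96), ([437.0, -13.0, -3.0], 0.96), ([666.0, -112.0, 4.0], 0.92), ([442.0, 421.0, -4.0], 0.68)]
top stand [([474.0, 224.0, -1.0], 0.9), ([477.0, 278.0, 78.0], 0.27)]
top straight [([419.0, 217.0, 12.0], 0.72)]
top elbow [([526.0, 238.0, 72.0], 0.58), ([525.0, 236.0, 12.0], 0.54)]
top coupling [([546.0, -147.0, 4.0], 0.9)]
```

View pics/side0.png

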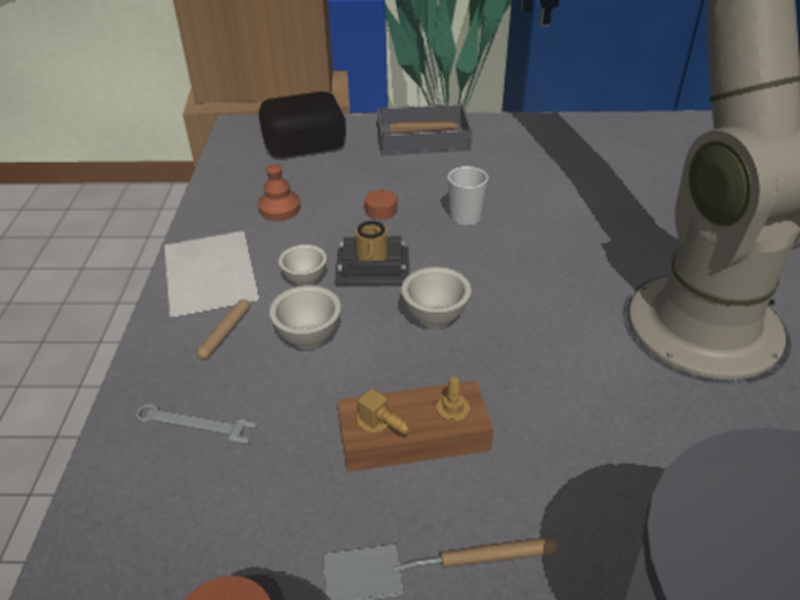

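View pics/top0.png

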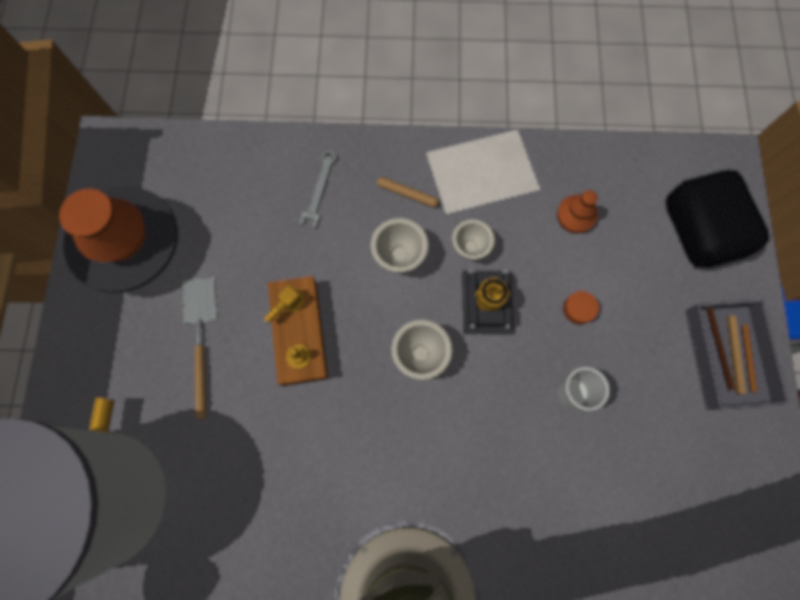

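Moulds: large ones at top (400,245) and (422,350), small one at top (473,240). The small one is the one to use, world about (665,-113). The brass elbow with the square block is at top (288,297) and the straight fitting at (299,355). The terracotta pieces are at (578,213) and (582,307), and the coupling is at (493,293). I'll go over the coupling first, for a close look.

```bash
python3 -m handwheel '{"rotation":[[0,0,0.2],[0,0,0.2],[0,0,0.2],[0,0,0.2],[0,0,0.2],[0,0,0.2],[0,0,0.2],[0,0,0.2],[0,0,0.2],[0,0,0.2],[0,0,0.2],[0,0,0.2],[0,0,0],[0,0,0],[0,0,0]],"xyz":[[0.02,0.034,0.003],[0.02,0.034,0.003],[0.02,0.034,0.003],[0.02,0.034,0.003],[0.02,0.034,0.003],[0.02,0.034,0.003],[0.02,0.034,0.003],[0.02,0.034,0.003],[0.02,0.034,0.003],[0.02,0.034,0.003],[0.02,0.034,0.003],[0.02,0.034,0.003],[0.02,0.034,0.003],[0.02,0.034,0.003],[0.02,0.034,0.003]],"hand":[1,1,1,1,1,1,1,1,1,1,1,1,1,1,1]}'
python3 - <<'E'
from cell import *
o=get_obs(); print(o['joints'],o['ee_pos'],o['tcp_rot'],o['contact_force'])
k=get_calibration("wrist"); print(k)
E
```

```text
time: 2.35
ee_pos: [512.9, -167.9, 301.6]
tcp_rot: [179.5, 0.6, 88.4]
contact_force: [1.5, 0.8, -0.1]
finger_gap: 85.2
[ 30.69850987  19.81276624 -25.02849019 112.06689159  11.57332951
  49.9210897   -2.09846632] [ 512.93662439 -167.88212115  301.6164427 ] [179.54890373   0.63073114  88.35000104] [ 1.50245069  0.772403   -0.07122687]
{'vertical_fov': 65.70646984690485, 'cx': 260.7611199536063, 'cy': 194.10593644404668, 'T': array([[ 9.99549100e-01,  2.99804083e-02,  1.66468265e-03,
         5.14412788e+02],
       [-2.90135522e-02,  9.50061619e-01,  3.10710692e-01,
        -9.04369837e+01],
       [ 7.73368233e-03, -3.10618891e-01,  9.50503074e-01,
         4.22476957e+02],
       [ 0.00000000e+00,  0.00000000e+00,  0.00000000e+00,
         1.00000000e+00]])}
```

```bash
cat > h.py <<'E'
from cell import *
import cv2, numpy as np
def snap(c,name,crop=None,scale=1.5):
    k=get_calibration(c); p,d=get_image(c); np.savez(name+".npz",p=p,d=d,**k)
    im=p[:,:,::-1]
    if crop: x0,y0,x1,y1=crop; im=im[y0:y1,x0:x1]
    cv2.imwrite(f"pics/{name}.png",cv2.resize(im,None,fx=scale,fy=scale,interpolation=cv2.INTER_CUBIC)); return p,d,k
def world(k,u,v,d,fish):
    """pixels -> world; d depth along axis"""
    f=192/np.tan(np.radians(k["vertical_fov"])/2); a=(u-k["cx"])/f; b=(v-k["cy"])/f
    if fish:
        r=np.hypot(a,b)+1e-12; s=np.tan(r)/r; a,b=a*s,b*s
    P=np.stack([a*d,-b*d,-d,np.ones_like(d)],-1); return (P@np.asarray(k["T"]).T)[...,:3]
def proj(k,P,fish):
    f=192/np.tan(np.radians(k["vertical_fov"])/2); q=np.linalg.inv(k["T"])@np.append(P,1); a,b=-q[0]/q[2],q[1]/q[2]
    if fish: r=np.hypot(a,b)+1e-12; s=np.arctan(r)/r; a,b=a*s,b*s
    return k["cx"]+f*a,k["cy"]+f*b
def marks(c,ls):
    for l in ls: print(c,l,[(np.round(r["position"],1).tolist(),round(r["confidence"],2)) for r in mark_of(c,l)[:3]])
E
python3 - <<'E'
from h import *
p,d,k=snap("wrist","w1")
marks("wrist",["mouth","slot","mould_mid","mould","coupling","elbow_block"])
v,u=np.mgrid[0:384,0:512]; W=world(k,u,v,d,True)
# heights near coupling, top ring
m=(np.hypot(W[...,0]-546,W[...,1]+146)<40)&(W[...,2]>60)&(W[...,2]<100)&(d>0)
print(m.sum(), np.histogram(W[m][:,2],bins=np.arange(60,101,2)))
# small mould rim circle
m=(np.hypot(W[...,0]-665,W[...,1]+113)<60)&(W[...,2]>44)&(W[...,2]<60)&(d>0)
c,r=cv2.minEnclosingCircle(W[m][:,:2].astype(np.float32)); print(c,r,m.sum(),np.median(W[m][:,2]))
E
```

```text
wrist mouth [([545.5, -144.0, 80.7], 0.88)]
wrist slot [([546.5, -134.3, 72.7], 0.89), ([663.2, -114.2, 0.0], 0.22)]
wrist mould_mid [([666.8, -109.2, 24.5], 0.88), ([640.8, 29.7, 34.8], 0.69), ([437.2, -16.1, 36.1], 0.66)]
wrist mould [([436.6, -13.9, -1.8], 0.89), ([642.8, 33.9, 4.4], 0.84), ([664.1, -116.1, -1.0], 0.79)]
wrist coupling [([544.1, -146.3, 0.9], 0.94)]
wrist elbow_block []
1493 (array([ 13,   4,  16,   9,  10,  19,   9,   9,  14,  23,  91,  92, 351,
       184, 405, 243,   1,   0,   0,   0]), array([ 60,  62,  64,  66,  68,  70,  72,  74,  76,  78,  80,  82,  84,
        86,  88,  90,  92,  94,  96,  98, 100]))
(663.4645385742188, -113.94257354736328) 41.82102584838867 1166 50.68744810817947
```

View pics/w1.png

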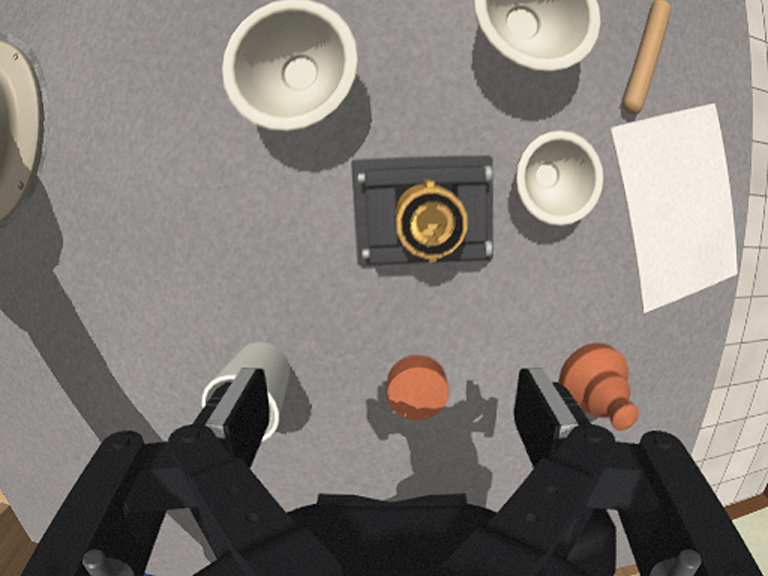

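The wrist picture shows the coupling at (431,220), with its ribs at (430,184) and (433,258). The smallest mould is at (560,178), beside two larger ones. Now the coupling's axis, yaw and gasket height.

Run:
```python
from h import *
z=np.load("w1.npz"); p,d,k=z["p"],z["d"],z
v,u=np.mgrid[0:384,0:512]; W=world(k,u,v,d,True)
R=np.hypot(W[...,0]-546,W[...,1]+146)
hsv=cv2.cvtColor(p,cv2.COLOR_RGB2HSV)
near=(d>0)&(R<36)
br=near&(hsv[...,2]>90)&(hsv[...,1]>110)&(W[...,2]>70)
bk=near&(hsv[...,2]<70)&(W[...,2]>76)
for n,m in(("brass",br),("black",bk)):
    print(n,m.sum(),np.percentile(W[m][:,2],[5,25,50,75,95]).round(1))
# base: z 6..18 dark
m=(d>0)&(R<100)&(W[...,2]>7)&(W[...,2]<20)&(hsv[...,2]<90)
m=cv2.morphologyEx(m.astype(np.uint8),cv2.MORPH_OPEN,np.ones((3,3)))>0
print("base",m.sum(),cv2.minAreaRect(W[m][:,:2].astype(np.float32)))
# gasket ring: outlines at fixed height
crop=p[95:195,225:345,::-1]; cv2.imwrite("pics/w1c.png",cv2.resize(crop,None,fx=6,fy=6,interpolation=cv2.INTER_CUBIC))
```

```text
brass 853 [77.  82.9 85.4 86.3 90.1]
black 14887 [304.1 348.4 364.  373.7 382.1]
base 1150 ((546.0472412109375, -147.41065979003906), (127.92900848388672, 99.1998291015625), 1.133394479751587)
```

View pics/w1c.png

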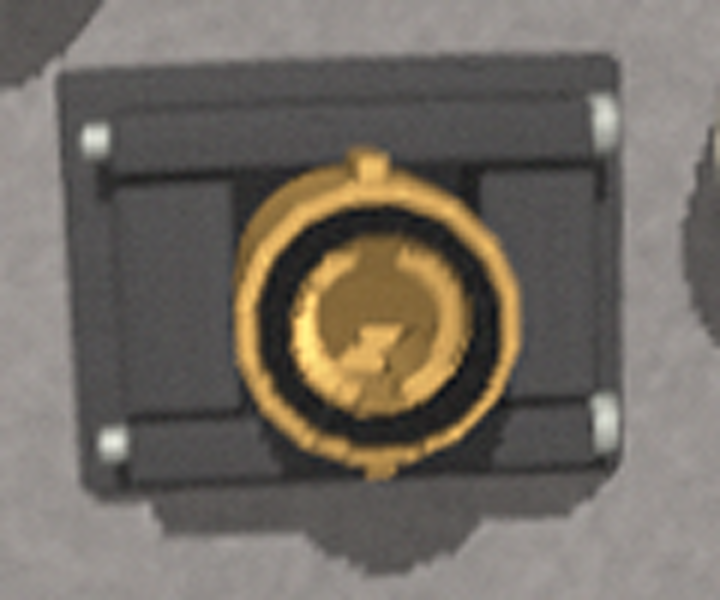

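Run:
```python
from h import *
z=np.load("w1.npz"); p,d,k=z["p"],z["d"],z
v,u=np.mgrid[0:384,0:512]; W=world(k,u,v,d,True)
hsv=cv2.cvtColor(p,cv2.COLOR_RGB2HSV); R=np.hypot(W[...,0]-546,W[...,1]+146)
bk=(d>0)&(R<27)&(hsv[...,2]<70)&(W[...,2]>76)&(W[...,2]<110)
print(bk.sum(),np.percentile(W[bk][:,2],[5,25,50,75,95]).round(1),cv2.minEnclosingCircle(W[bk&(W[...,2]>85)][:,:2].astype(np.float32)),W[bk].mean(0))
# table check
t=(d>0)&(R>90)&(R<110)&(W[...,2]<15); print("table z",np.median(W[t][:,2]))
# outer rim ellipse fit -> brass mask contour
m=((hsv[...,2]>90)&(hsv[...,1]>110)&(R<40)&(d>0)&(W[...,2]>83)).astype(np.uint8)
hull=cv2.convexHull(np.argwhere(m)[:,::-1].astype(np.int32)).reshape(-1,2)
for zz in (86,):
  def at(u,v,zz):
    a=world(k,np.array(u,float),np.array(v,float),np.array(100.),True); b=world(k,np.array(u,float),np.array(v,float),np.array(300.),True)
    return a+(b-a)*(zz-a[2])/(b[2]-a[2])
  P=[at(225+x/6-.5,95+y/6-.5,zz) for x,y in((372,165),(380,468),(380,250),(380,405),(236,320),(519,320))]
  print(np.round(P,1)); D=P[0]-P[1]; print("rib yaw-90",np.degrees(np.arctan2(D[1],D[0]))-90,"mid",(P[0]+P[1])/2,(P[4]+P[5])/2)
```

```text
501 [88.2 89.1 89.7 90.3 91. ] ((546.142822265625, -146.86087036132812), 23.249589920043945) [ 546.19988506 -146.38386733   89.63878484]
table z 1.2233564444130138
[[ 545.3 -115.9   86. ]
 [ 546.2 -174.9   86. ]
 [ 546.6 -132.1   86. ]
 [ 546.3 -162.3   86. ]
 [ 518.9 -145.    86. ]
 [ 573.4 -146.1   86. ]]
rib yaw-90 0.8997190809455162 mid [ 545.76496754 -145.3710521    86.        ] [ 546.17020986 -145.53973282   86.        ]
```

```bash
python3 -m handwheel '{"rotation":[[0,0,0.16],[0,0,0.16],[0,0,0.16],[0,0,0.16],[0,0,0.16],[0,0,0.16],[0,0,0.16],[0,0,0.16],[0,0,0.16],[0,0,0.16],[0,0,0.16],[0,0,0]],"xyz":[[0.001,0.037,-0.005],[0.001,0.037,-0.005],[0.001,0.037,-0.005],[0.001,0.037,-0.005],[0.001,0.037,-0.005],[0.001,0.037,-0.005],[0.001,0.037,-0.005],[0.001,0.037,-0.005],[0.001,0.037,-0.005],[0.001,0.037,-0.005],[0.001,0.037,-0.005],[0,0,0]],"hand":[1,1,1,1,1,1,1,1,1,1,1,1]}'
python3 - <<'E'
from h import *
p,d,k=snap("wrist","w2")
o=get_obs(); print(o['joints'],o['ee_pos'],o['tcp_rot'],o['contact_force'])
marks("wrist",["elbow_block","spout_end","stand","elbow","straight"])
E
```

```text
time: 3.7
ee_pos: [520.1, 227.4, 243.0]
tcp_rot: [179.6, 1.1, 138.3]
contact_force: [-0.4, 1.4, 0.8]
finger_gap: 85.5
[ -2.72109517  28.13494683 -38.13664527 112.1688069   24.8491115
  47.31693364  -6.66203985] [520.29798211 223.72870547 242.73098759] [179.74398388   1.13131314 138.03873552] [ 0.02161874 -0.62913631  0.62738348]
wrist elbow_block [([526.3, 235.7, 68.1], 0.64)]
wrist spout_end [([477.9, 280.3, 76.5], 0.8)]
wrist stand [([473.3, 226.2, 1.2], 0.69)]
wrist elbow [([524.9, 235.3, 9.9], 0.83), ([368.3, -310.0, -1.2], 0.63)]
wrist straight [([418.1, 216.1, 15.0], 0.84)]
```

View pics/w2.png

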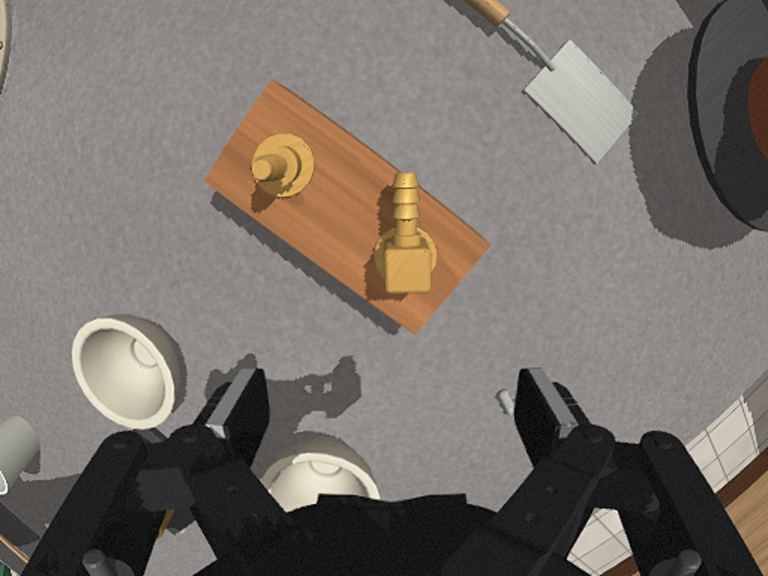

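The elbow stands upright at (408,265), with its spout pointing up the picture, and the straight fitting is at (283,165). Next: the block's top face for centre and yaw.

```bash
cat >> h.py <<'E'
def block(name,c=(527,237),lo=84,hi=98):
    """top face of the grip block: centre, height, yaw mod 90, spout tip direction"""
    p,d,k=snap("wrist",name); v,u=np.mgrid[0:384,0:512]; W=world(k,u,v,d,True)
    hsv=cv2.cvtColor(p,cv2.COLOR_RGB2HSV); br=(hsv[...,1]>90)&(hsv[...,2]>80)&(hsv[...,0]<35)&(d>0)&(np.hypot(W[...,0]-c[0],W[...,1]-c[1])<90)
    m=br&(W[...,2]>lo)&(W[...,2]<hi)&(np.hypot(W[...,0]-c[0],W[...,1]-c[1])<30)
    print("top",m.sum(),np.median(W[m][:,2]).round(1),cv2.minAreaRect(W[m][:,:2].astype(np.float32)))
    return W,br
E
python3 - <<'E'
from h import *
W,br=block("w3")
m=br&(W[...,2]>73)&(W[...,2]<84)
P=W[m]; B=np.array([527,236]); r=np.hypot(*(P[:,:2]-B).T); s=(r>22)&(r<75); Q=P[s][:,:2].astype(np.float32)
l=cv2.fitLine(Q,cv2.DIST_HUBER,0,.01,.01).ravel(); print(s.sum(),l,np.degrees(np.arctan2(l[1],l[0])),"max r",np.percentile(r[s],99))
o=get_obs(); print(o['ee_pos'],o['tcp_rot'])
E
```

```text
top 1009 91.0 ((524.2395629882812, 237.89532470703125), (29.620525360107422, 36.98479080200195), 49.039527893066406)
666 [  0.74718285  -0.6646185  494.50937    262.8256    ] -41.653065 max r 62.28343502214653
[520.93455295 219.32126787 243.46260098] [179.8059208    1.28120952 137.62715809]
```

```bash
python3 -m handwheel '{"rotation":[[0.015,0.016,0.015],[0.015,0.016,0.015],[0,0,0],[0,0,0],[0,0,0],[0,0,0]],"xyz":[[0.002,0.005,-0.03],[0.002,0.005,-0.03],[0.002,0.005,-0.03],[0,0,-0.01],[0,0,0],[0,0,0]],"hand":[1,1,1,1,1,1]}'
python3 - <<'E'
from h import *
o=get_obs(); print(o['ee_pos'],o['tcp_rot'],o['dq'].max())
W,br=block("w4",(527,236),86,98)
o=get_obs(); print(o['ee_pos'],o['tcp_rot'])
E
```

```text
time: 4.55
ee_pos: [530.4, 228.2, 143.9]
tcp_rot: [179.5, 0.3, 137.8]
contact_force: [-0.7, -0.5, 0.0]
finger_gap: 85.7
[530.42161506 228.15279784 143.90319224] [179.5295059    0.3039424  137.80132934] 0.6128874473856114
top 2043 91.0 ((525.1010131835938, 237.42486572265625), (29.71194839477539, 32.937461853027344), 49.60394287109375)
[530.61289722 228.07978771 144.28718583] [179.50383042   0.32642206 137.79193078]
```

```bash
python3 -m handwheel '{"rotation":[[0,0,0.04],[0,0,0],[0,0,0],[0,0,0],[0,0,0]],"xyz":[[-0.004,0.008,0],[0,0,-0.02],[0,0,-0.02],[0,0,-0.01],[0,0,0]],"hand":[1,1,1,1,1]}'
python3 -m handwheel '{"rotation":[[0,0,0]],"xyz":[[0,0,0]],"hand":[1]}'
```

```text
time: 5.02
ee_pos: [529.2, 239.1, 101.1]
tcp_rot: [178.8, 0.6, 139.1]
contact_force: [-0.7, 0.4, 0.1]
finger_gap: 85.5
time: 5.1
ee_pos: [529.3, 239.7, 101.9]
tcp_rot: [178.8, 0.6, 139.1]
contact_force: [0.4, 0.8, -0.0]
finger_gap: 85.5
```

```bash
python3 -m handwheel '{"rotation":[[-0.018,0.043,0],[0,0,0],[0,0,0],[0,0,0]],"xyz":[[-0.003,-0.003,0],[0,0,-0.012],[0,0,-0.010],[0,0,0]],"hand":[1,1,1,1]}'
```

```text
time: 5.43
ee_pos: [527.8, 238.3, 82.3]
tcp_rot: [179.7, 0.2, 139.2]
contact_force: [-0.3, -0.6, 0.1]
finger_gap: 85.3
```

```bash
python3 -m handwheel '{"rotation":[[0,0,0],[0,0,0],[0,0,0],[0,0,0]],"xyz":[[-0.002,-0.002,-0.004],[0,0,-0.002],[0,0,0],[0,0,0]],"hand":[1,1,1,1]}'
python3 - <<'E'
from h import *
p,d,k=snap("wrist","w5",None,1)
W=0
o=get_obs(); print(o['ee_pos'],o['tcp_rot'])
E
```

```text
time: 5.77
ee_pos: [525.3, 236.2, 75.2]
tcp_rot: [179.7, 0.2, 139.2]
contact_force: [0.3, 0.0, -0.2]
finger_gap: 85.5
[525.32781869 236.27405258  75.27236324] [179.6507079    0.18625835 139.2099339 ]
```

View pics/w5.png

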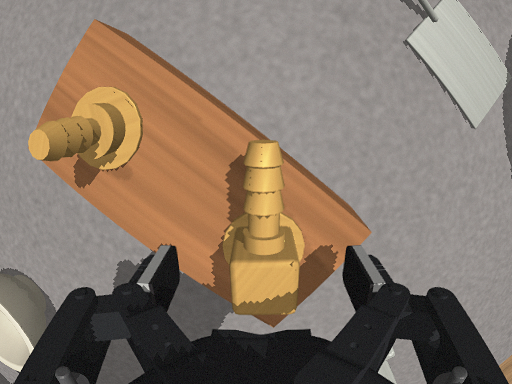

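The block sits at (264,280), centred between the fingers at about x = 165 and 360. I'll raise 2 mm and close.

```bash
python3 -m handwheel '{"rotation":[[0,0,0],[0,0,0],[0,0,0],[0,0,0],[0,0,0],[0,0,0],[0,0,0],[0,0,0],[0,0,0],[0,0,0]],"xyz":[[0,0,0.002],[0,0,0],[0,0,0],[0,0,0],[0,0,0],[0,0,0],[0,0,0],[0,0,0],[0,0,0],[0,0,0]],"hand":[1,0,0,0,0,0,0,0,0,0]}'
python3 -m handwheel '{"rotation":[[0,0,0],[0,0,0],[0,0,0]],"xyz":[[0,0,0],[0,0,0],[0,0,0]],"hand":[0,0,0]}'
```

```text
time: 6.65
ee_pos: [525.9, 236.6, 78.5]
tcp_rot: [179.6, 0.2, 139.2]
contact_force: [0.5, 0.2, 1.1]
finger_gap: 29.2
time: 6.9
ee_pos: [525.9, 236.6, 78.5]
tcp_rot: [179.6, 0.2, 139.2]
contact_force: [-0.1, 0.1, 0.6]
finger_gap: 29.3
```

```bash
python3 -m handwheel '{"rotation":[[0,0,0],[0,0,0],[0,0,0],[0,0,0],[0,0,-0.15],[0,0,-0.15],[0,0,-0.15],[0,0,-0.15],[0,0,-0.15],[0,0,-0.15],[0,0,-0.15],[0,0,-0.15],[0,0,-0.15],[0,0,-0.15],[0,0,-0.15],[0,0,0],[0,0,0],[0,0,0]],"xyz":[[0,0,0.01],[0,0,0.03],[0,0,0.035],[0,0,0.035],[0.002,-0.03,0],[0.002,-0.033,0],[0.002,-0.033,0],[0.002,-0.033,0],[0.002,-0.033,0],[0.002,-0.033,0],[0.002,-0.033,0],[0.002,-0.033,0],[0.002,-0.033,0],[0.002,-0.033,0],[0.002,-0.033,0],[0,-0.01,0],[0,0,0],[0,0,0]],"hand":[0,0,0,0,0,0,0,0,0,0,0,0,0,0,0,0,0,0]}'
python3 -m handwheel '{"rotation":[[0,0,0],[0,0,0]],"xyz":[[0,0,0],[0,0,0]],"hand":[0,0]}'
```

```text
time: 8.4
ee_pos: [539.9, -147.8, 203.6]
tcp_rot: [179.3, -0.1, 90.0]
contact_force: [-0.1, 0.5, -1.8]
finger_gap: 29.4
time: 8.57
ee_pos: [539.7, -145.4, 204.0]
tcp_rot: [179.3, -0.1, 90.2]
contact_force: [0.1, -0.2, -2.3]
finger_gap: 29.3
```

```bash
python3 -m handwheel '{"rotation":[[-0.003,0.024,0.028],[0,0,0],[0,0,0],[0,0,0]],"xyz":[[0.006,-0.001,-0.018],[0,0,-0.018],[0,0,0],[0,0,0]],"hand":[0,0,0,0]}'
python3 - <<'E'
from h import *
p,d,k=snap("wrist","w6",(100,60,420,384),2)
o=get_obs(); print(o['ee_pos'],o['tcp_rot'],o['contact_force'])
snap("side","s6"); snap("top","t6")
for c in ("wrist","side","top"): marks(c,["elbow_block","spout_end","elbow","elbow_pin","mouth"])
E
```

```text
time: 8.9
ee_pos: [547.1, -139.4, 168.8]
tcp_rot: [179.9, -0.2, 91.7]
contact_force: [1.1, 0.3, -1.3]
finger_gap: 29.0
[ 546.92986433 -139.25904769  168.81297448] [ 1.79897489e+02 -1.67472317e-01  9.16863879e+01] [-0.41461882  0.49951299 -2.05593595]
wrist elbow_block [([545.9, -141.9, 160.4], 0.73)]
wrist spout_end [([543.0, -74.8, 166.5], 0.62)]
wrist elbow [([544.0, -140.7, 102.1], 0.87)]
wrist elbow_pin []
wrist mouth [([546.3, -140.0, 100.4], 0.18)]
side elbow_block [([547.5, -145.8, 160.3], 0.54)]
side spout_end [([544.7, -76.9, 164.4], 0.72)]
side elbow [([548.3, -136.8, 101.6], 0.59), ([419.4, 217.3, 11.0], 0.24)]
side elbow_pin [([545.4, -139.2, 124.6], 0.51), ([442.6, 419.0, 4.0], 0.28)]
side mouth [([547.3, -146.5, 74.4], 0.88)]
top elbow_block [([544.5, -138.5, 161.0], 0.63)]
top spout_end [([367.9, -310.6, -3.9], 0.65), ([542.0, -81.9, 170.3], 0.62)]
top elbow [([545.7, -141.4, 105.6], 0.66)]
top elbow_pin [([545.4, -139.2, 125.6], 0.47)]
top mouth [([546.3, -146.4, 76.2], 0.63), ([547.9, -141.1, 122.8], 0.18)]
```

View pics/w6.png

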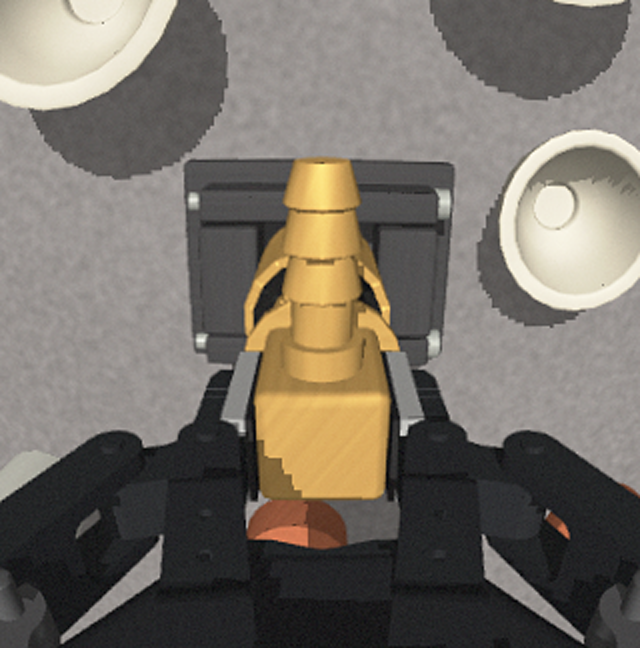

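The elbow hangs upright in the jaws over the coupling, block at (322,430) in the crop and ring at (315,300). Measuring both in this same picture, so calibration errors cancel.

Run:
```python
from h import *
def clouds(n):
    z=np.load(n+".npz"); p,d=z["p"],z["d"]; v,u=np.mgrid[0:384,0:512]; W=world(z,u,v,d,n[0]=="w")
    return W,cv2.cvtColor(p,cv2.COLOR_RGB2HSV),d>0
for n in ("w6","t6","s6","w1","top0","side0"):
    if n in("top0","side0"):
        z=np.load(n+".npz"); k=get_calibration(n[:-1]); v,u=np.mgrid[0:384,0:512]; W=world(k,u,v,z["d"],False); hsv=cv2.cvtColor(z["p"],cv2.COLOR_RGB2HSV); ok=z["d"]>0
    else: W,hsv,ok=clouds(n)
    R=np.hypot(W[...,0]-546,W[...,1]+143); br=ok&(hsv[...,1]>90)&(hsv[...,2]>60)&(hsv[...,0]<35)
    t=br&(R<40)&(W[...,2]>172)&(W[...,2]<192)&(W[...,1]<-115)
    if t.sum()>50: print(n,"blocktop",t.sum(),np.median(W[t][:,2]),cv2.minAreaRect(W[t][:,:2].astype(np.float32)))
    f=br&(R<40)&(W[...,2]>130)&(W[...,2]<142)
    if f.sum()>20: print(n,"flange",f.sum(),cv2.minEnclosingCircle(W[f][:,:2].astype(np.float32)))
    b=ok&(np.abs(W[...,0]-546)<80)&(np.abs(W[...,1]+146)<66)&(W[...,2]>7)&(W[...,2]<20)&(hsv[...,2]<90)
    b=cv2.morphologyEx(b.astype(np.uint8),cv2.MORPH_OPEN,np.ones((3,3)))>0
    if b.sum()>20: print(n,"base",b.sum(),cv2.minAreaRect(W[b][:,:2].astype(np.float32)))
    rim=ok&(np.hypot(W[...,0]-546,W[...,1]+146)<32)&(W[...,2]>82)&(W[...,2]<95)&((hsv[...,1]>90)|(hsv[...,2]<60))
    if rim.sum()>20: print(n,"rim",rim.sum(),W[rim].min(0).round(1),W[rim].max(0).round(1),np.percentile(W[rim][:,2],[50,80]))
```

```text
w6 blocktop 4544 181.106786370183 ((547.0471801757812, -135.0396270751953), (30.052703857421875, 40.12080383300781), 0.8644113540649414)
w6 flange 425 ((547.350341796875, -133.10801696777344), 21.219457626342773)
w6 base 1945 ((545.7363891601562, -140.42788696289062), (129.108642578125, 87.22245788574219), 1.2308290004730225)
w6 rim 687 [ 519.3 -154.3   82. ] [ 572.6 -123.    91.5] [86.49659801 89.89093946]
t6 base 241 ((531.0267333984375, -144.4894256591797), (100.69908142089844, 98.92963409423828), 1.005025863647461)
t6 rim 66 [ 520.3 -155.    82.2] [ 558.7 -117.1   91.5] [87.04914639 88.45755136]
s6 blocktop 107 179.27128417422796 ((544.6982421875, -135.27593994140625), (36.406314849853516, 39.31884002685547), 40.28441619873047)
s6 flange 38 ((544.6968994140625, -135.54637145996094), 21.91221809387207)
s6 base 336 ((543.8483276367188, -143.74948120117188), (128.90771484375, 103.69898986816406), 2.1467809677124023)
s6 rim 146 [ 518.  -168.1   82.1] [ 569.7 -117.    91. ] [86.11545021 87.96620631]
w1 base 1150 ((546.0472412109375, -147.41065979003906), (127.92900848388672, 99.1998291015625), 1.133394479751587)
w1 rim 1260 [ 518.9 -177.7   82. ] [ 572.3 -116.1   92.2] [88.37821517 89.96078123]
top0 base 262 ((543.9815673828125, -144.4520263671875), (127.02075958251953, 98.9691390991211), 0.601161539554596)
top0 rim 188 [ 520.1 -170.    82. ] [ 572.1 -117.2   92.7] [86.26511678 88.71181322]
side0 base 345 ((543.9297485351562, -142.56240844726562), (128.732666015625, 101.81491088867188), 1.6849209070205688)
side0 rim 147 [ 518.3 -169.    82. ] [ 569.7 -117.4   93.1] [86.14663324 88.48215424]
```

```bash
python3 -m handwheel '{"rotation":[[0,0,0],[0,0,0],[0,0,0],[0,0,0]],"xyz":[[-0.001,-0.006,-0.004],[0,0,-0.004],[0,0,0],[0,0,0]],"hand":[0,0,0,0]}'; python3 -m handwheel '{"rotation":[[0,0,0]],"xyz":[[0,0,0]],"hand":[0]}'
```

```text
time: 10.13
ee_pos: [545.7, -148.1, 159.7]
tcp_rot: [179.9, -0.1, 91.5]
contact_force: [0.1, -0.6, -2.2]
finger_gap: 29.2
time: 10.22
ee_pos: [545.5, -148.1, 159.4]
tcp_rot: [179.9, -0.1, 91.5]
contact_force: [-0.1, -0.2, -3.0]
finger_gap: 29.3
```

```bash
python3 -m handwheel '{"rotation":[[0,0,0],[0,0,0],[0,0,0]],"xyz":[[0.0002,0.0022,0],[0,0,0],[0,0,0]],"hand":[0,0,0]}'
python3 - <<'E'
from h import *
p,d,k=snap("wrist","w7",(150,100,370,340),3)
o=get_obs(); print(o['ee_pos'],o['tcp_rot'],o['contact_force'])
v,u=np.mgrid[0:384,0:512]; W=world(k,u,v,d,True); hsv=cv2.cvtColor(p,cv2.COLOR_RGB2HSV); ok=d>0
br=ok&(hsv[...,1]>90)&(hsv[...,2]>60)&(hsv[...,0]<35)&(np.abs(W[...,0]-546)<40)
t=br&(W[...,2]>164)&(W[...,2]<180)&(W[...,1]<-120)&(W[...,1]>-180); print("block",W[t].min(0),W[t].max(0),cv2.minAreaRect(W[t][:,:2].astype(np.float32)))
b=ok&(np.abs(W[...,0]-546)<80)&(np.abs(W[...,1]+146)<66)&(W[...,2]>7)&(W[...,2]<20)&(hsv[...,2]<90)
b=cv2.morphologyEx(b.astype(np.uint8),cv2.MORPH_OPEN,np.ones((3,3)))>0; print(cv2.minAreaRect(W[b][:,:2].astype(np.float32)))
r=br&(W[...,2]>82)&(W[...,2]<95); print("rim",W[r].min(0),W[r].max(0))
E
```

```text
time: 10.47
ee_pos: [545.8, -145.6, 159.4]
tcp_rot: [179.9, -0.1, 91.5]
contact_force: [0.1, 0.4, -1.9]
finger_gap: 28.9
[ 545.8392602  -145.43005706  159.4317194 ] [ 1.79896050e+02 -1.30849054e-01  9.15036303e+01] [-0.9477721   1.32074646 -2.30980069]
block [ 530.5024295  -161.14109796  164.00410523] [ 560.92688325 -120.19313634  174.04271536] ((545.6045532226562, -140.6136016845703), (30.00349998474121, 40.84162902832031), 1.0639333724975586)
((545.786865234375, -140.3653564453125), (128.8816680908203, 86.8877182006836), 1.4305363893508911)
rim [ 519.13737126 -154.020435     82.03109866] [ 572.72705333 -123.81001584   91.67246011]
```

View pics/w7.png

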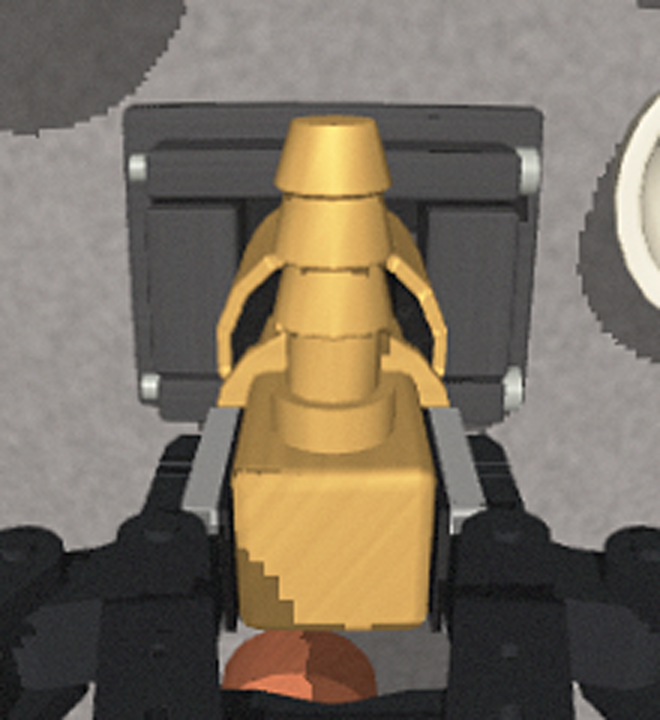

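Lateral offsets are within about 0.5 mm, so I'm descending while watching the force.

```bash
python3 -m handwheel '{"rotation":[[0,0,0],[0,0,0],[0,0,0],[0,0,0],[0,0,0]],"xyz":[[0,0,-0.003],[0,0,-0.003],[0,0,-0.003],[0,0,-0.002],[0,0,0]],"hand":[0,0,0,0,0]}'; python3 -m handwheel '{"rotation":[[0,0,0]],"xyz":[[0,0,0]],"hand":[0]}'
```

```text
time: 10.93
ee_pos: [546.0, -145.3, 147.5]
tcp_rot: [179.9, -0.1, 91.5]
contact_force: [-0.4, -0.6, -2.1]
finger_gap: 29.4
time: 11.02
ee_pos: [545.9, -145.3, 147.2]
tcp_rot: [179.9, -0.1, 91.5]
contact_force: [0.7, 0.3, -1.8]
finger_gap: 29.0
```

```bash
python3 -m handwheel '{"rotation":[[0,0,0],[0,0,0],[0,0,0],[0,0,0]],"xyz":[[0,-0.0002,-0.002],[0,0,-0.002],[0,0,-0.002],[0,0,0]],"hand":[0,0,0,0]}'; python3 -m handwheel '{"rotation":[[0,0,0],[0,0,0],[0,0,0],[0,0,0]],"xyz":[[0,0,-0.002],[0,0,-0.002],[0,0,-0.002],[0,0,0]],"hand":[0,0,0,0]}'
```

```text
time: 11.35
ee_pos: [546.0, -145.5, 140.7]
tcp_rot: [179.9, -0.1, 91.5]
contact_force: [0.3, -0.2, -1.1]
finger_gap: 29.1
time: 11.68
ee_pos: [546.0, -145.6, 134.0]
tcp_rot: [179.9, -0.1, 91.5]
contact_force: [-0.1, 0.6, -2.8]
finger_gap: 29.3
```

```bash
python3 -m handwheel '{"rotation":[[0,0,0],[0,0,0],[0,0,0],[0,0,0]],"xyz":[[0,0,-0.0015],[0,0,-0.0015],[0,0,-0.0015],[0,0,0]],"hand":[0,0,0,0]}'; python3 -m handwheel '{"rotation":[[0,0,0],[0,0,0],[0,0,0],[0,0,0]],"xyz":[[0,0,-0.0015],[0,0,-0.0015],[0,0,-0.001],[0,0,0]],"hand":[0,0,0,0]}'
```

```text
time: 12.02
ee_pos: [546.0, -145.6, 129.0]
tcp_rot: [179.9, -0.1, 91.5]
contact_force: [0.2, -0.3, -1.7]
finger_gap: 29.2
time: 12.35
ee_pos: [546.1, -145.6, 124.6]
tcp_rot: [179.9, -0.1, 91.5]
contact_force: [-0.0, 0.1, -2.0]
finger_gap: 29.2
```

```bash
python3 -m handwheel '{"rotation":[[0,0,0],[0,0,0],[0,0,0]],"xyz":[[0,0,-0.001],[0,0,-0.001],[0,0,0]],"hand":[0,0,0]}'; python3 -m handwheel '{"rotation":[[0,0,0],[0,0,0],[0,0,0]],"xyz":[[0,0,-0.001],[0,0,-0.0005],[0,0,0]],"hand":[0,0,0]}'
```

```text
time: 12.6
ee_pos: [546.1, -145.6, 122.4]
tcp_rot: [179.9, -0.1, 91.5]
contact_force: [0.2, -0.8, -1.7]
finger_gap: 29.2
time: 12.85
ee_pos: [546.2, -145.5, 120.8]
tcp_rot: [179.9, -0.1, 91.5]
contact_force: [-0.5, -0.0, -0.4]
finger_gap: 29.3
```

```bash
python3 -m handwheel '{"rotation":[[0,0,0],[0,0,0]],"xyz":[[0,0,-0.0006],[0,0,0]],"hand":[0,0]}'; python3 -m handwheel '{"rotation":[[0,0,0],[0,0,0]],"xyz":[[0,0,-0.0006],[0,0,0]],"hand":[0,0]}'
```

```text
time: 13.02
ee_pos: [546.2, -145.6, 120.5]
tcp_rot: [179.9, -0.1, 91.5]
contact_force: [-0.9, -0.9, 0.1]
finger_gap: 28.9
time: 13.18
ee_pos: [546.2, -145.5, 120.3]
tcp_rot: [179.8, -0.1, 91.5]
contact_force: [-0.8, 0.7, 2.8]
finger_gap: 28.7
```

```bash
python3 -m handwheel '{"rotation":[[0,0,0],[0,0,0]],"xyz":[[0,0,-0.0008],[0,0,0]],"hand":[0,0]}'; python3 -m handwheel '{"rotation":[[0,0,0],[0,0,0]],"xyz":[[0,0,-0.0008],[0,0,0]],"hand":[0,0]}'
```

```text
time: 13.35
ee_pos: [546.2, -145.5, 120.0]
tcp_rot: [179.8, -0.1, 91.5]
contact_force: [-1.3, 0.9, 5.3]
finger_gap: 29.4
time: 13.52
ee_pos: [546.2, -145.5, 119.8]
tcp_rot: [179.8, -0.0, 91.5]
contact_force: [-1.4, -0.3, 7.2]
finger_gap: 29.2
```

Seated: gasket load is about 9 N, roughly 1.3 mm of compression. Starting the clockwise turn.

```bash
python3 -m handwheel '{"rotation":[[0,0,-0.06],[0,0,-0.06],[0,0,0]],"xyz":[[0,0,-0.0004],[0,0,-0.0004],[0,0,-0.0002]],"hand":[0,0,0]}'; python3 -m handwheel '{"rotation":[[0,0,-0.06],[0,0,-0.06],[0,0,0]],"xyz":[[0,0,-0.0003],[0,0,-0.0003],[0,0,0]],"hand":[0,0,0]}'; python3 -c "
from cell import *
o=get_obs();print(o['wrist_torque'],o['joints'][6])"
```

```text
time: 13.77
ee_pos: [546.8, -145.8, 119.9]
tcp_rot: [179.7, 0.0, 87.9]
contact_force: [-2.1, 0.2, 5.7]
finger_gap: 29.2
time: 14.02
ee_pos: [546.8, -146.0, 120.1]
tcp_rot: [179.7, 0.1, 84.4]
contact_force: [-1.7, 1.2, 3.7]
finger_gap: 29.4
[ 0.04463425  0.48775721 -0.03173252] -18.074625267538828
```

```bash
python3 -m handwheel '{"rotation":[[0,0,0],[0,0,0]],"xyz":[[0,0,-0.001],[0,0,-0.001]],"hand":[0,0]}'; python3 -m handwheel '{"rotation":[[0,0,-0.06],[0,0,-0.06],[0,0,-0.06],[0,0,0]],"xyz":[[0,0,-0.0006],[0,0,-0.0006],[0,0,-0.0006],[0,0,-0.0003]],"hand":[0,0,0,0]}'
```

```text
time: 14.18
ee_pos: [546.9, -145.9, 118.9]
tcp_rot: [179.7, 0.1, 84.4]
contact_force: [-4.1, 1.3, 13.8]
finger_gap: 29.2
time: 14.52
ee_pos: [546.9, -145.9, 119.2]
tcp_rot: [179.6, 0.2, 79.2]
contact_force: [-2.2, 0.4, 9.0]
finger_gap: 29.3
```

```bash
python3 -m handwheel '{"rotation":[[0,0,-0.06],[0,0,-0.06],[0,0,-0.06],[0,0,0]],"xyz":[[0,0,-0.0006],[0,0,-0.0006],[0,0,-0.0006],[0,0,-0.0003]],"hand":[0,0,0,0]}'; python3 -m handwheel '{"rotation":[[0,0,-0.06],[0,0,-0.06],[0,0,-0.06],[0,0,0]],"xyz":[[0,0,-0.0006],[0,0,-0.0006],[0,0,-0.0006],[0,0,-0.0003]],"hand":[0,0,0,0]}'; python3 -c "
from cell import *
o=get_obs();print(o['wrist_torque'],o['joints'])"
```

```text
time: 14.85
ee_pos: [546.9, -145.9, 119.3]
tcp_rot: [179.5, 0.2, 74.0]
contact_force: [-2.0, 0.6, 7.7]
finger_gap: 29.3
time: 15.18
ee_pos: [547.0, -146.0, 119.4]
tcp_rot: [179.4, 0.3, 68.8]
contact_force: [-1.9, 1.7, 8.2]
finger_gap: 29.3
[ 0.23137386  0.78017372 -0.01332398] [ 18.28501842  34.54439046 -13.51867027 118.7405621   17.33722466
  28.03998977 -29.47003991]
```

```bash
python3 -m handwheel '{"rotation":[[0.01,0.005,-0.06],[0,0,-0.06],[0,0,-0.06],[0,0,0]],"xyz":[[0,0,-0.0006],[0,0,-0.0006],[0,0,-0.0006],[0,0,-0.0003]],"hand":[0,0,0,0]}'; python3 -m handwheel '{"rotation":[[0,0,-0.06],[0,0,-0.06],[0,0,-0.06],[0,0,0]],"xyz":[[0,0,-0.0006],[0,0,-0.0006],[0,0,-0.0006],[0,0,-0.0003]],"hand":[0,0,0,0]}'; python3 -c "
from cell import *
o=get_obs();print(o['wrist_torque'])"
```

```text
time: 15.52
ee_pos: [547.1, -146.1, 119.4]
tcp_rot: [179.6, 0.1, 63.6]
contact_force: [-1.9, -0.2, 8.4]
finger_gap: 29.2
time: 15.85
ee_pos: [547.1, -146.1, 119.3]
tcp_rot: [179.5, 0.2, 58.3]
contact_force: [-2.3, 0.7, 8.6]
finger_gap: 29.3
[0.28134186 0.74543185 0.02778065]
```

```bash
python3 -m handwheel '{"rotation":[[0,0,-0.06],[0,0,-0.06],[0,0,-0.06],[0,0,0]],"xyz":[[0,0,-0.0007],[0,0,-0.0007],[0,0,-0.0007],[0,0,-0.0004]],"hand":[0,0,0,0]}'; python3 -m handwheel '{"rotation":[[0,0,-0.06],[0,0,-0.06],[0,0,-0.06],[0,0,0]],"xyz":[[0,0,-0.0008],[0,0,-0.0008],[0,0,-0.0008],[0,0,-0.0004]],"hand":[0,0,0,0]}'; python3 -c "
from cell import *
o=get_obs();print(o['wrist_torque'])"
```

```text
time: 16.18
ee_pos: [547.2, -146.1, 119.2]
tcp_rot: [179.4, 0.2, 53.1]
contact_force: [-2.5, 0.3, 9.0]
finger_gap: 29.1
time: 16.52
ee_pos: [547.2, -146.0, 119.0]
tcp_rot: [179.3, 0.2, 47.9]
contact_force: [-2.5, -0.4, 10.1]
finger_gap: 29.0
[0.30856722 0.83859119 0.05822448]
```

```bash
python3 -m handwheel '{"rotation":[[0.012,0.006,-0.06],[0,0,-0.06],[0,0,-0.06],[0,0,0]],"xyz":[[0,0,-0.0008],[0,0,-0.0008],[0,0,-0.0008],[0,0,-0.0005]],"hand":[0,0,0,0]}'; python3 -m handwheel '{"rotation":[[0,0,-0.06],[0,0,-0.06],[0,0,-0.06],[0,0,0]],"xyz":[[0,0,-0.0009],[0,0,-0.0009],[0,0,-0.0009],[0,0,-0.0005]],"hand":[0,0,0,0]}'; python3 -c "
from cell import *
o=get_obs();print(o['wrist_torque'])"
```

```text
time: 16.85
ee_pos: [547.4, -146.2, 119.0]
tcp_rot: [179.5, 0.0, 42.7]
contact_force: [-2.5, 1.2, 9.7]
finger_gap: 29.6
time: 17.18
ee_pos: [547.4, -146.2, 118.8]
tcp_rot: [179.4, -0.0, 37.5]
contact_force: [-2.1, -1.4, 11.7]
finger_gap: 29.0
[0.2157054  0.89818475 0.09506345]
```

```bash
python3 -m handwheel '{"rotation":[[0,0,-0.06],[0,0,-0.06],[0,0,-0.06],[0,0,0]],"xyz":[[-0.0002,0,-0.001],[0,0,-0.001],[0,0,-0.001],[0,0,-0.0006]],"hand":[0,0,0,0]}'; python3 -m handwheel '{"rotation":[[0,0,-0.06],[0,0,-0.06],[0,0,-0.05],[0,0,0]],"xyz":[[-0.0002,0,-0.0011],[0,0,-0.0011],[0,0,-0.001],[0,0,-0.0007]],"hand":[0,0,0,0]}'; python3 -c "
from cell import *
o=get_obs();print(o['wrist_torque'])"
```

```text
time: 17.52
ee_pos: [547.3, -146.3, 118.7]
tcp_rot: [179.3, -0.1, 32.3]
contact_force: [-2.6, 0.6, 10.6]
finger_gap: 29.1
time: 17.85
ee_pos: [547.3, -146.2, 118.5]
tcp_rot: [179.2, -0.1, 27.5]
contact_force: [-2.7, 0.3, 11.5]
finger_gap: 29.4
[0.30770645 1.03225163 0.09979097]
```

```bash
python3 -m handwheel '{"rotation":[[0.012,0.004,-0.05],[0,0,-0.05],[0,0,-0.04],[0,0,0]],"xyz":[[-0.0002,0,-0.0012],[0,0,-0.0012],[0,0,-0.0011],[0,0,-0.0007]],"hand":[0,0,0,0]}'
python3 - <<'E'
from h import *
o=get_obs();print(o['wrist_torque'],o['tcp_rot'])
p,d,k=snap("wrist","w8",None,1)
v,u=np.mgrid[0:384,0:512]; W=world(k,u,v,d,True); hsv=cv2.cvtColor(p,cv2.COLOR_RGB2HSV); ok=d>0
br=ok&(hsv[...,1]>90)&(hsv[...,2]>60)&(hsv[...,0]<35)
R=np.hypot(W[...,0]-546,W[...,1]+146)
t=br&(R<40)&(W[...,2]>126)&(W[...,2]<140); print("block",cv2.minAreaRect(W[t][:,:2].astype(np.float32)))
s=br&(R>24)&(R<70)&(W[...,2]>108)&(W[...,2]<127); l=cv2.fitLine(W[s][:,:2].astype(np.float32),cv2.DIST_HUBER,0,.01,.01).ravel(); print("spout",s.sum(),np.degrees(np.arctan2(l[1],l[0])),l)
m=ok&(np.hypot(W[...,0]-664,W[...,1]+114)<55)&(W[...,2]>42)&(W[...,2]<60)&(hsv[...,1]<60); print("mould",m.sum(),cv2.minEnclosingCircle(W[m][:,:2].astype(np.float32)))
E
```

```text
time: 18.18
ee_pos: [547.4, -146.4, 118.3]
tcp_rot: [179.5, -0.3, 23.5]
contact_force: [-2.2, 0.1, 11.2]
finger_gap: 29.4
[0.27209737 1.0185393  0.14133123] [179.48364988  -0.29017669  23.48809465]
block ((547.6594848632812, -146.8032989501953), (29.664203643798828, 29.660051345825195), 23.475601196289062)
spout 3215 24.452833 [ 9.1030234e-01  4.1394401e-01  5.8735382e+02 -1.2947496e+02]
mould 4365 ((663.8236083984375, -113.83158874511719), 41.521026611328125)
```

View pics/w8.png

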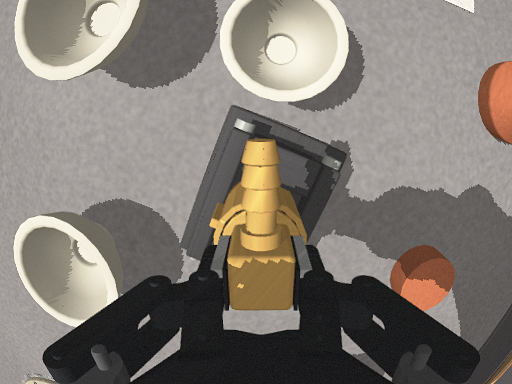

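The spout points up the picture at (260,150) and the small mould is ahead and slightly right at (285,45), about 8° left to go. I'll finish about 3–4° short of dead centre, about 8 mm at the mould, which keeps the thread load below the limit. Then I'll relax my downward press before letting go.

```bash
python3 -m handwheel '{"rotation":[[0,0,-0.05],[0,0,-0.05],[0,0,-0.05],[0,0,0]],"xyz":[[-0.0002,0,-0.0012],[0,0,-0.0012],[0,0,-0.0011],[0,0,-0.0004]],"hand":[0,0,0,0]}';  python3 -m handwheel '{"rotation":[[0,0,0],[0,0,0]],"xyz":[[0,0,0],[0,0,0.0002]],"hand":[0,0]}'; python3 -c "
from cell import *
o=get_obs();print(o['wrist_torque'])"
```

```text
time: 18.57
ee_pos: [547.4, -146.3, 118.3]
tcp_rot: [179.4, -0.4, 19.3]
contact_force: [-1.2, 0.0, 5.3]
finger_gap: 29.0
time: 18.73
ee_pos: [547.3, -146.3, 118.6]
tcp_rot: [179.4, -0.4, 19.4]
contact_force: [0.5, 0.2, -3.8]
finger_gap: 29.3
[0.00309826 0.22055741 0.07790328]
```

```bash
python3 -m handwheel '{"rotation":[[0,0,0],[0,0,0],[0,0,0],[0,0,0],[0,0,0],[0,0,0],[0,0,0],[0,0,0]],"xyz":[[0,0,0],[0,0,0],[0,0,0],[0,0,0],[0,0,0],[0,0,0],[0,0,0],[0,0,0]],"hand":[0.6,0.7,0.8,0.8,0.8,0.8,0.8,0.8]}'
python3 - <<'E'
from h import *
o=get_obs(); print(o['ee_pos'],o['contact_force'])
p,d,k=snap("wrist","w9",None,1)
v,u=np.mgrid[0:384,0:512]; W=world(k,u,v,d,True); hsv=cv2.cvtColor(p,cv2.COLOR_RGB2HSV); ok=d>0
br=ok&(hsv[...,1]>90)&(hsv[...,2]>60)&(hsv[...,0]<35)
R=np.hypot(W[...,0]-546,W[...,1]+146)
t=br&(R<40)&(W[...,2]>126)&(W[...,2]<140); print("block",np.median(W[t][:,2]),cv2.minAreaRect(W[t][:,:2].astype(np.float32)))
m=ok&(np.hypot(W[...,0]-664,W[...,1]+114)<55)&(W[...,2]>42)&(W[...,2]<60)&(hsv[...,1]<60); print("mould",m.sum(),cv2.minEnclosingCircle(W[m][:,:2].astype(np.float32)))
E
```

```text
time: 19.4
ee_pos: [548.1, -146.3, 117.8]
tcp_rot: [179.4, -0.4, 19.4]
contact_force: [-0.3, 0.3, 0.6]
finger_gap: 68.4
[ 548.14997947 -146.31978331  117.75674173] [-0.27125448  0.32648497  0.63444364]
block 131.19666756467163 ((549.0789794921875, -146.46713256835938), (32.70724868774414, 30.12955665588379), 17.221458435058594)
mould 4405 ((663.7120361328125, -113.77912902832031), 41.52128601074219)
```

Released. Now I'll retreat straight up and check from above.

```bash
python3 -m handwheel '{"rotation":[[0,0,0],[0,0,0],[0,0,0],[0,0,0],[0,0,0],[0,0,0],[0,0,0],[0,0,0]],"xyz":[[0,0,0.008],[0,0,0.02],[0,0,0.03],[0,0,0.03],[0,0,0.03],[0,0,0.02],[0,0,0],[0,0,0]],"hand":[0.9,1,1,1,1,1,1,1]}'
python3 - <<'E'
from h import *
p,d,k=snap("wrist","w10",None,1.5)
v,u=np.mgrid[0:384,0:512]; W=world(k,u,v,d,True); hsv=cv2.cvtColor(p,cv2.COLOR_RGB2HSV); ok=d>0
br=ok&(hsv[...,1]>90)&(hsv[...,2]>60)&(hsv[...,0]<35)
R=np.hypot(W[...,0]-546,W[...,1]+146)
t=br&(R<40)&(W[...,2]>129)&(W[...,2]<140); print("block",np.median(W[t][:,2]),cv2.minAreaRect(W[t][:,:2].astype(np.float32)))
s=br&(R>24)&(R<70)&(W[...,2]>108)&(W[...,2]<127); l=cv2.fitLine(W[s][:,:2].astype(np.float32),cv2.DIST_HUBER,0,.01,.01).ravel(); a=np.arctan2(l[1],l[0]); print("spout",s.sum(),np.degrees(a),l)
m=ok&(np.hypot(W[...,0]-664,W[...,1]+114)<55)&(W[...,2]>42)&(W[...,2]<60)&(hsv[...,1]<60); c,r=cv2.minEnclosingCircle(W[m][:,:2].astype(np.float32)); print("mould",c,r)
print("line offset of mould",-(c[0]-l[2])*l[1]+(c[1]-l[3])*l[0])
marks("wrist",["elbow_block","spout_end","mould_mid"])
E
```

```text
time: 20.12
ee_pos: [546.0, -145.9, 265.0]
tcp_rot: [179.4, -0.4, 19.4]
contact_force: [-0.3, -0.2, -0.5]
finger_gap: 85.1
block 131.36453359004165 ((547.3141479492188, -146.79983520507812), (29.290332794189453, 29.281282424926758), 19.517406463623047)
spout 721 19.46925 [ 9.4282049e-01  3.3330092e-01  5.8769208e+02 -1.3267372e+02]
mould (663.8660888671875, -114.001220703125) 41.70704650878906
line offset of mould -7.784052
wrist elbow_block [([545.8, -146.7, 110.9], 0.69)]
wrist spout_end [([604.4, -124.6, 118.4], 0.59)]
wrist mould_mid [([664.8, -111.0, 19.6], 0.84), ([642.0, 29.1, 34.2], 0.84), ([437.0, -12.1, 34.6], 0.62)]
```

View pics/w10.png

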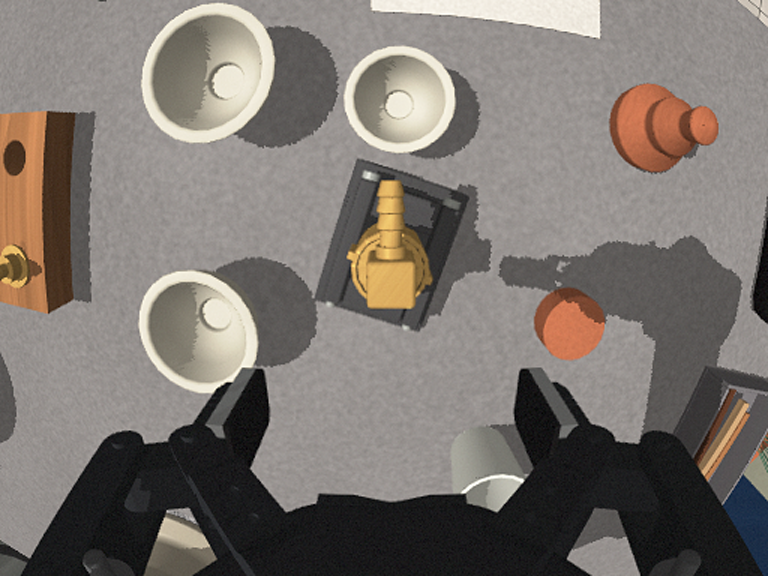

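The elbow stands upright in the coupling at (390,285), with its spout towards the small mould at (400,100). The spout's line passes 7.8 mm from the mould's middle, against a limit of 14 mm. The mould has not moved and the arm is clear, so I'm handing in.

```bash
python3 -c "
from cell import *
print(hand_in())"
```

```text
the job is handed in; nothing more can be done
None
```

The elbow is screwed into the coupling and released, with its spout aimed at the smallest mould. I handed the job in at about 20 s of the 72 s; no verdict is reported.

I gripped the elbow across its y faces and lowered it with the spout over the slot, within about 1° of the slots. The gasket turned out to be about 9.5 mm higher than nominal. I pressed about 1.5 mm into it (about 10 N), screwed the elbow roughly 72° clockwise, eased off the downward press, opened the jaws and retreated straight up.

**Last checks, from the wrist camera:**
- **Spout aim:** the spout's line passes 7.8 mm from the mould's middle, inside the 14 mm limit. I stopped about 4° short of dead centre on purpose, to keep the thread load under 40 N.
- **Position:** the elbow is upright by eye and about 1.5 mm off the coupling's axis (limit 4 mm). The block's centre is about 32 mm above the nominal mouth, under the 34.6 mm limit.
- **Mould and robot:** the mould had not moved measurably, and the arm touched nothing.

**Not confirmed:**
- **Contact force:** I could not measure the elbow–coupling force after release. From the compression I expect about 20 N on the gasket. If gasket and thread forces are added together, that is about 38–39 N, close to the limit.
- **Spout end:** the network put the spout end at y = -124.6 mm, which suggests a few degrees more yaw error-free aim than I can vouch for. I trusted the depth fit, where block and spout both gave 19.5°.
- **Bystanders:** I did not measure their positions again afterwards.

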